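# Clamp the red setting plug with the slim lock ring

### The arm

A 6-joint arm with a two-finger parallel gripper is mounted at the origin on the work surface. World frame = base frame: x ahead of the robot, y to its left, z up, the work surface at z = 0. Lengths are in mm, angles in rad, forces in N, time in s.
With the tool pointing down it reaches from about 350 to 775 mm from the base axis. Payload 5.5 kg.
Tool frame: the origin (TCP) lies between the finger pads; the fingertips stand 25 mm ahead of it and the grasp point (between the pads) lies 6 mm ahead of it; z points along the fingers, x is the direction in which the jaws open and shut, and the axes are right-handed (so a half turn about z gives the same grasp; the last joint's range is limited). The gripper opens to 85 mm and grips with 20 to 120 N. Pads are 22 mm wide; open, the fingers measure 114 mm over their backs; the gripper's body (76 mm by 85 mm) begins 54 mm behind the grasp point. The pads swing forward as they close: fully open they stand 13 mm farther back than shut.
Start: joints at [0.965, 0.313, 0.046, 1.304, 0, 1.431], TCP at [258.283, 513.769, 256.323] pointing down, gripper open.
Joint ranges: [-2.76, 2.76], [-0.86, 1.69], [-1.03, 1.26], [-2.2, 2.34], [-1.47, 1.5], [-3.14, 3.14]. Speed limits (rad/s): [2.57, 2.57, 3.14, 3.14, 3.14, 3.14].

### API

Orientations are given as a rotation vector (axis times angle).
In Python, from bench import readout, viewer, manip, spotter gives the robot as it stands.
- The arm moves only by the tool play_rows, never from a script. Its argument "commands" is a list of rows, each a list of 3 entries, a list of its own where there are three numbers: the shift along the world's x, y, z in mm, then the turn, a rotation vector about the world's x, y, z in degrees, then the finger opening in mm, from 0 to 85.4. A call has 1 to 5 rows; each row shifts and turns the commanded pose from where the row before left it; what a row does not reach is not made up. A row lasts 1/12 s, in which the tool goes at most 41.7 mm and 7.16 degrees, less where a joint would pass 70% of its speed; a pose out of reach is approached as far as the arm can. A call with a gripper value outside its range is refused whole. The fingers move at their own pace and stop on an object; "force" is the grip in N (left out, the last holds). Time passes only in rows, so rows that do not move let the fingers close. It gives the time, the measured TCP pose, the force and the opening at its end, in the units of the state.
- readout.state(): the state, without advancing time (a new reading comes with each control period).
- viewer.get_image(name): name is "side" or "top"; returns the picture (420x560x3 uint8, red, green, blue); there is no depth.
- viewer.get_calibration(name): a dict with "K" (3x3 intrinsics, pixels), "k1" (the pictures are not rectified: a ray, as slopes to the right and down, at radius r is drawn at 1 + k1 r^2 times it, then the intrinsics apply), "camera_from_world" (4x4, takes a point from world to camera coordinates). Camera axes: x right, y down, z forward; pixel columns grow to the right and rows downward; lengths in mm; the calibration is good to about 2 mm. A picture is of the moment at which its call begins. get_calibration takes no time and is no camera call.
- manip.close_job(): hands the job in, once; it reports no verdict.
Trained networks look in the newest picture that a camera, given by its name, has taken for a name from the list of things; names that differ only in an ending like _2 or _b are one class to them, and where a whole thing is asked for, a point or a joint stands for the part that bears it (a point fixed in the world has none). Each returns a list of dicts, best first, with "score" (0 to 1); they miss things now and then, are a little off and sometimes report something else, mostly with a low value. They report only what shows in the picture. A call takes as long as a camera call.
- spotter.recognise(camera, thing): "at" ([column, row] in pixels, amid what is visible of it).
- spotter.place_of(camera, thing): "at" ([column, row] in pixels: a listed point, or the origin of a listed thing).
The state is a dict: "clock": time; "joint_positions": joint angles; "joint_velocities": joint speeds; "effort": joint torques, N m; "position": TCP position; "eef_rot": TCP orientation; "ft_force": force on the tool from outside, world axes, zero at the start; "torque": the same for the moment, N m; "gripper_width": finger opening in mm.
Only numpy, scipy, OpenCV 4.12 (cv2) and the standard library are available. Lean on these libraries where they do the work, as an engineer would, in place of code of your own. Each camera call takes 0.05 s, during which the arm holds its last target.

### The job

Take the red-headed setting plug out of the wooden rack and seat it fully home in the bore on top of the blue-footed clamping fixture, then let go of it. Then grip the slim black lock ring of the fixture and turn it clockwise (seen from above) until it nips, tighten it to about 0.5 N m but no further, hold it so for a moment and let go, all without the robot touching the steel collar above it or the aluminium flange below it. Leave everything else on the bench where it is.

Things in the scene. Friction and masses are not known exactly. Their poses are not given: they have to be found in the camera images.
- plug_red: setting plug, upright in the rack: a steel shank 18 mm in diameter and 18 mm long (foot chamfered 2.5 mm high, to 14 mm diameter) under a red round head 28 mm in diameter and 16 mm high. Origin at the centre of the shank's foot, z up; the head spans 18 to 34 mm above the origin. 60 to 130 g. Seated, the head's underside rests on the collar's top.
- plug_blue: bystander: the same plug with a blue head, in the same rack; origin and sizes as the red one
- plug_white: bystander: the same plug with a white head, in the same rack; origin and sizes as the red one
- rack: fixed light wooden block 60 (x) x 180 (y) x 20 (z) mm with three 21 mm holes 12 mm deep in a row along its y axis, at y = -60, 0 and 60 mm; a plug stands in each, in any order, its head 6 mm clear of the block. Origin at the centre of the underside.
- fixture: fixed clamping fixture, all its rings on one vertical axis: blue square foot 100 x 100 x 18 mm, blue neck, aluminium flange, black lock ring, steel collar; total height 96 mm. Origin at the centre of the underside, on the axis.
- flange: aluminium fixed ring under the lock ring: 68 mm in diameter, 12 mm high, its top 60 mm above the bench. It must not be touched by the robot. Origin at the centre of its underside.
- collar: steel fixed ring over the lock ring: 48 mm in diameter, 20 mm high, from 76 to 96 mm above the bench, with a 21 mm through bore that takes the plug's shank. It must not be touched by the robot. Origin at the centre of its underside.
- lockring (a point): centre of the black ribbed lock ring, on the axis, 68 mm above the bench. Ring 60 mm in diameter, 12 mm high (62 to 74 mm above the bench), no mark on it, 2 mm clear of flange and collar. It is 6 mm proud of the collar but 4 mm inside the flange's edge: a gripper pointing down takes it across its diameter, fingertips just above the flange. It turns 0.4 to 1.2 rad (unknown) before it nips.
- mouth (a point): centre of the bore's mouth, on the collar's top face, 96 mm above the bench
- collet (a joint): windup of the springy collet inside, rad. 0 while the lock ring runs free clockwise (0.06 N m). Once nipped, the collet turns with the ring like a spring of 4 N m/rad with 0.12 N m friction: 0.5 N m winds it to about 0.1 (held still there it pushes back with only 0.3 to 0.4). Tight: above 0.06; overtightened: above 0.2. Let go, it relaxes to about 0.03 and ring and collet stay there, nipped.
- weight: bystander: steel weight 60 mm in diameter, 50 mm high with a small knob; origin at the centre of its underside
- screwdriver: bystander: screwdriver lying on the bench
- partsbox: bystander: flat pale parts box 90 x 130 x 28 mm; origin at the centre of its underside
- oilcan: bystander: small white bottle with a red cap, 40 mm in diameter, 90 mm high; origin at the centre of its underside
- caliper_case: bystander: flat blue case 70 x 210 x 22 mm; origin at the centre of its underside

How it is judged (in metres and radians):
On the way, in this order (a step that is already met when the one before it is completed fails the run):
1. the red plug is fully home in the bore and let go (horizontal distance between plug_red and collar below 0.004 m and z of plug_red in the frame of collar between -0.002 and 0.0045 m and angle between plug_red's own z axis and vertical below 0.07 rad and contact force between the fingers and plug_red below 0.3 N), for 0.2 s.
2. the lock ring has nipped and is held tight (value of joint collet above 0.06 rad), for 0.2 s.
At the end, for the whole second after the job is handed in: The red plug stands at rest in the bore, its head on the collar (within 2.5 mm in height, 4 mm sideways, 0.07 rad of upright), and the lock ring has been let go and is still nipped: the collet has relaxed to between 0.01 and 0.06 rad (horizontal distance between plug_red and collar below 0.004 m and z of plug_red in the frame of collar between -0.002 and 0.0045 m and angle between plug_red's own z axis and vertical below 0.07 rad and linear speed of plug_red below 0.02 m/s and value of joint collet between 0.01 and 0.06 rad); the robot touches nothing.
It fails at once if the collet is overtightened (wound beyond 0.2 rad, over 0.9 N m) (value of joint collet above 0.2 rad).
It fails at once if the robot touches the collar or the flange with more than 2 N (contact force between any of the fingers, the arm and collar above 2 N or contact force between any of the fingers, the arm and flange above 2 N).
It fails at once if a bystander is moved more than 20 mm (distance of any of plug_blue, plug_white, weight, screwdriver, partsbox, oilcan, caliper_case from where it was at the start of the episode above 0.02 m).
It also fails if it takes over 64 s, if anything falls off the work surface, if the arm or the gripper's body presses on something with over 40 N, if the wrist force passes 120 N, or if a joint passes its speed limit or range.

## Working session

There is one attempt and no reset: what is moved stays moved. The work goes in short steps, Python scripts to look and compute and a tool call to move; the robot and the scene stay as the last step left them, time stands still between calls to the robot, and variables do not carry over. Pictures are saved under pics/ and viewed, and the job is handed in when it is done.

Besides the shell and the picture viewer there is one more tool, called by a JSON object that holds its "fn" and its "kwargs". play_rows: Moves the arm, as the interface text tells. Its arguments: {"type":"object","properties":{"commands":{"type":"array","items":{"type":"array"}},"force":{"type":"number"}},"required":["commands"]}

```bash
ls; mkdir -p pics
python3 - <<'E'
from bench import readout, viewer, manip, spotter
import cv2
s=readout.state(); print(s)
for n in ("side","top"):
    im=viewer.get_image(n); cv2.imwrite(f"pics/{n}0.png",im[:,:,::-1]); c=viewer.get_calibration(n); print(n,c)
    for t in ("plug_red","mouth","collar","fixture","lockring","rack","plug_blue","plug_white","weight","oilcan"):
        print(t,[(r["at"],round(r["score"],2)) for r in spotter.place_of(n,t)][:2])
print(readout.state()["clock"])
E
```

```text
pics
{'clock': 0.0, 'joint_positions': array([9.65371348e-01, 3.14011105e-01, 4.49855854e-02, 1.30359077e+00,
       1.55318577e-05, 1.43122311e+00]), 'joint_velocities': array([ 0.00102244,  0.00061957, -0.0013651 ,  0.00018274, -0.00069752,
        0.0006245 ]), 'effort': array([ 1.02379021e-03, -4.80622780e+01,  2.98535210e+01,  1.91783480e-02,
        1.17942324e-05, -7.72039925e-06]), 'position': array([258.00847205, 513.35171527, 255.4054347 ]), 'eef_rot': array([ 2.67360647e+00,  1.64831043e+00, -2.62773546e-03]), 'ft_force': array([0.27189882, 0.67748391, 0.1602003 ]), 'torque': array([-0.01714547, -0.02283407, -0.01744376]), 'gripper_width': 85.42137881803441}
side {'K': array([[494.96139227,   0.        , 274.98942066],
       [  0.        , 494.96139227, 207.72364639],
       [  0.        ,   0.        ,   1.        ]]), 'k1': -0.14250541949370196, 'camera_from_world': array([[-7.03719009e-01, -7.10295863e-01,  1.61041163e-02,
         4.44859125e+02],
       [-3.77484498e-01,  3.54594491e-01, -8.55434510e-01,
         2.37502440e+02],
       [ 6.01901163e-01, -6.08064580e
[... 768 characters left out ...]
2, -9.99747910e-01, -2.50385732e-03,
         9.97568367e+01],
       [-9.77425781e-01,  2.23404864e-02, -2.10094609e-01,
         5.35618669e+02],
       [ 2.10097584e-01, -2.24040016e-03, -9.77677854e-01,
         1.03510575e+03],
       [ 0.00000000e+00,  0.00000000e+00,  0.00000000e+00,
         1.00000000e+00]])}
plug_red [([272.6, 237.4], 0.52), ([196.9, 165.6], 0.38)]
mouth [([366.6, 222.5], 0.85)]
collar [([366.2, 223.2], 0.51)]
fixture [([357.9, 227.6], 0.69)]
lockring [([362.8, 224.1], 0.73)]
rack [([250.8, 240.6], 0.92)]
plug_blue [([253.9, 239.5], 0.74), ([251.2, 239.7], 0.48)]
plug_white [([234.6, 245.3], 0.41)]
weight [([390.3, 164.9], 0.57)]
oilcan [([439.8, 233.5], 0.55)]
1.1
```

```bash
cat > h.py <<'E'
import numpy as np, cv2
from bench import viewer
from scipy.optimize import least_squares
C={n:viewer.get_calibration(n) for n in ("side","top")}
def proj(n,p):
    c=C[n];M=np.array(c["camera_from_world"]);q=M[:3,:3]@np.array(p,float)+M[:3,3]
    s=q[:2]/q[2];s=s*(1+c["k1"]*(s@s));return np.array([c["K"][0][0]*s[0]+c["K"][0][2],c["K"][1][1]*s[1]+c["K"][1][2]])
def tri(a,b):
    f=lambda p:np.r_[proj("side",p)-a,proj("top",p)-b]
    r=least_squares(f,[450,0,50.]);return r.x,np.abs(r.fun).max()
def onz(n,a,z):
    r=least_squares(lambda p:proj(n,[p[0],p[1],z])-a,[450,0.]);return r.x
E
python3 - <<'E'
from h import *
D=dict(plug_red=([285.6,232.4],[272.6,237.4]),mouth=([331.5,186.4],[366.6,222.5]),collar=([330.8,188.8],[366.2,223.2]),fixture=([329.9,207.1],[357.9,227.6]),lock=([333.1,191.8],[362.8,224.1]),rack=([273.2,242],[250.8,240.6]),blue=([271.7,238.4],[253.9,239.5]),white=([264.2,250.5],[234.6,245.3]),weight=([308.9,181.9],[390.3,164.9]),oil=([368.8,185.4],[439.8,233.5]))
for k,(a,b) in D.items(): x,r=tri(np.array(a),np.array(b)); print(k,x.round(1),round(r,2))
for n in("side","top"):
    im=cv2.imread(f"pics/{n}0.png")
    r=im[130:290,180:460]; cv2.imwrite(f"pics/{n}0z.png",cv2.resize(r,None,fx=2.8,fy=2.8,interpolation=cv2.INTER_CUBIC))
E
```

```text
plug_red [480.6  99.9   9.2] 0.03
mouth [ 502.  -155.    83.5] 1.03
collar [ 502.9 -155.8   72.6] 0.58
fixture [ 501.9 -150.1   -2.6] 1.93
lock [ 498.3 -151.    64.6] 2.92
rack [474.5 163.1   2.8] 0.34
blue [479.9 156.5   9.9] 2.13
white [464.1 211.2  -3. ] 1.01
weight [ 698.  -262.   -14.3] 0.11
oil [ 480.4 -379.    12.8] 0.33
```

View pics/side0.png

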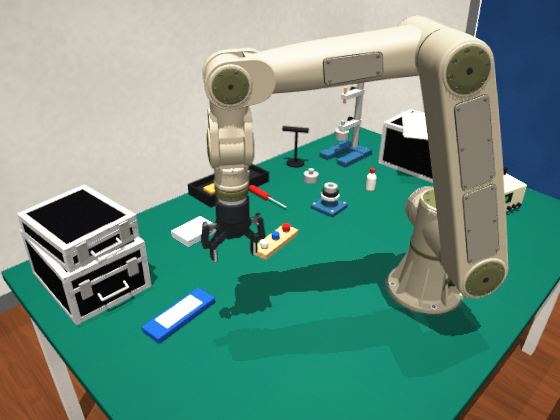

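View pics/top0.png

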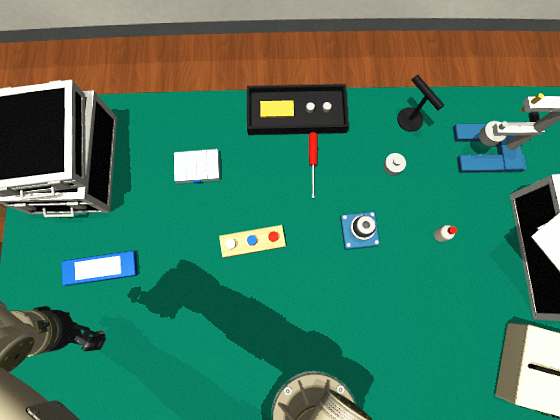

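The side view shows the rack at about (275,240) with white, blue and red from left to right, and the fixture at (331,198). The top view shows the rack at (252,240), red head at (273,237), and fixture at (360,229). I'll zoom in to refine these.

View pics/side0z.png

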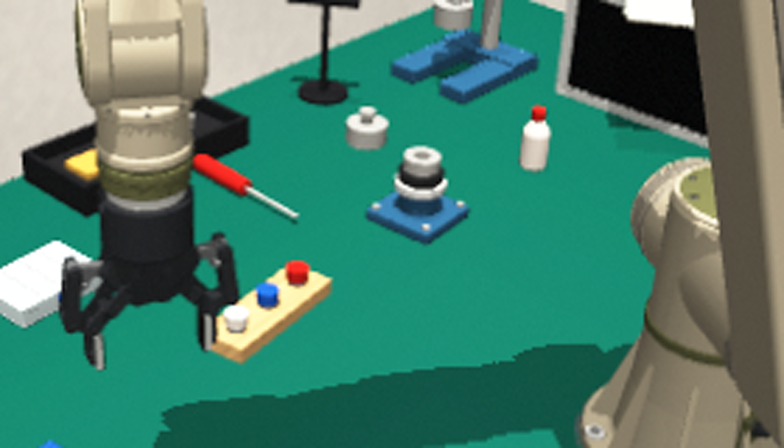

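View pics/top0z.png

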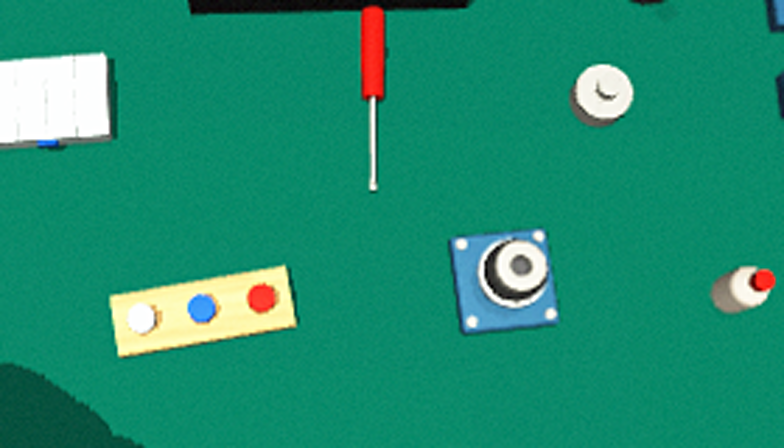

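Run:
```python
from h import *
# segment head blobs
for n,box in (("side",(250,215,300,260)),("top",(215,220,295,260))):
    im=cv2.imread(f"pics/{n}0.png"); h=cv2.cvtColor(im,cv2.COLOR_BGR2HSV)
    x0,y0,x1,y1=box
    s=h[y0:y1,x0:x1]
    m={"red":((s[...,0]<8)|(s[...,0]>172))&(s[...,1]>150)&(s[...,2]>60),
       "blue":(s[...,0]>100)&(s[...,0]<125)&(s[...,1]>130)&(s[...,2]>60)}
    for k,v in m.items():
        nn,l,st,ce=cv2.connectedComponentsWithStats(v.astype(np.uint8))
        i=1+np.argmax(st[1:,4]); print(n,k,ce[i]+[x0,y0],st[i]+[x0,y0,0,0,0])
```

```text
side red [285.69090909 226.54545455] [282 223   8   8  55]
side blue [275.         234.70588235] [272 231   7   8  51]
top red [272.94285714 236.04285714] [269 232   9   9  70]
top blue [251.51351351 239.81081081] [247 235  10  10  74]
```

```bash
cat > fit.py <<'E'
from h import *
S=8
def hullmask(n,parts,box):
    x0,y0,x1,y1=box; m=np.zeros(((y1-y0)*S,(x1-x0)*S),np.uint8)
    for P in parts:
        q=np.array([proj(n,p) for p in P]); q=((q+0.5-[x0,y0])*S-0.5)
        h=cv2.convexHull(q.astype(np.float32)); cv2.fillConvexPoly(m,np.round(h*16).astype(np.int32),255,shift=4)
    return cv2.resize(m,(x1-x0,y1-y0),interpolation=cv2.INTER_AREA)/255.
def cyl(x,y,d,z0,z1):
    t=np.linspace(0,2*np.pi,40,endpoint=False)
    return [(x+d/2*np.cos(a),y+d/2*np.sin(a),z) for a in t for z in(z0,z1)]
def boxp(x,y,lx,ly,z0,z1,th):
    c,s=np.cos(th),np.sin(th)
    return [(x+c*a-s*b,y+s*a+c*b,z) for a in(-lx/2,lx/2) for b in(-ly/2,ly/2) for z in(z0,z1)]
def fixture(p,neck=44):
    x,y,th=p; return [boxp(x,y,100,100,0,18,th),cyl(x,y,neck,18,48),cyl(x,y,68,48,60),cyl(x,y,60,62,74),cyl(x,y,40,60,76),cyl(x,y,48,76,96)]
def rack(p):
    x,y,th=p; L=[boxp(x,y,60,180,0,20,th)]
    for k in(-60,0,60):L.append(cyl(x-np.sin(th)*k,y+np.cos(th)*k,28,26,42))
    return L
def fg(im,box):
    x0,y0,x1,y1=box; f=im[y0:y1,x0:x1].astype(float)
    # green-ness: ratio; background G dominated: (G-R)/G ~1
    b,g,r=f[...,0],f[...,1],f[...,2]
    return b,g,r
E
python3 - <<'E'
import cv2
im=cv2.imread("pics/top0.png")
for p in [(330,200),(350,240),(352,222),(240,250),(362,243),(300,300),(360,236)]: print(p,im[p[1],p[0]])
im=cv2.imread("pics/side0.png")
for p in [(330,170),(320,209),(331,187),(331,192),(331,197),(282,240),(300,240)]: print(p,im[p[1],p[0]])
E
```

```text
(330, 200) [105 138   9]
(350, 240) [204 164  86]
(352, 222) [244 253 255]
(240, 250) [174 247 253]
(362, 243) [203 162  83]
(300, 300) [106 141  10]
(360, 236) [55 59 63]
(330, 170) [116 143  23]
(320, 209) [123  87  41]
(331, 187) [228 234 236]
(331, 192) [142 149 153]
(331, 197) [114 120 120]
(282, 240) [182 247 255]
(300, 240) [118 144  23]
```

```bash
cat > run1.py <<'E'
from fit import *
from scipy.optimize import minimize
ims={n:cv2.imread(f"pics/{n}0.png") for n in("side","top")}
def fitit(model,boxes,p0,free_shift=False):
    obs={}
    for n,b in boxes.items():
        B,G,R=fg(ims[n],b); obs[n]=np.clip((R/G-0.2)/0.2,0,1)
    def cost(q,ns):
        p=[q[0],q[1],q[2]/100]
        return sum(((hullmask(n,model(p),boxes[n])-obs[n])**2).sum() for n in ns)
    out={}
    for ns in (tuple(boxes),)+tuple((n,) for n in boxes):
        r=minimize(cost,[p0[0],p0[1],p0[2]*100],args=(ns,),method="Nelder-Mead",options=dict(initial_simplex=[[p0[0]+a,p0[1]+b,p0[2]*100+c] for a,b,c in((0,0,0),(6,0,0),(0,6,0),(0,0,8))],xatol=.05,fatol=.02))
        out[ns]=r.x; print(ns,r.x.round(2),round(r.fun,1))
    for n,b in boxes.items():
        m=hullmask(n,model([out[tuple(boxes)][0],out[tuple(boxes)][1],out[tuple(boxes)][2]/100]),b)
        v=np.dstack([m*0,m,obs[n]])*255
        cv2.imwrite(f"pics/fit_{model.__name__}_{n}.png",cv2.resize(v,None,fx=6,fy=6,interpolation=cv2.INTER_NEAREST))
fitit(fixture,dict(side=(305,175,355,222),top=(335,205,385,255)),(501,-152,0.05))
fitit(rack,dict(top=(212,218,294,262)),(474,163,-0.1))
fitit(rack,dict(side=(264,219,302,262)),(474,158,-0.1))
E
python3 run1.py
```

```text
('side', 'top') [ 496.85 -148.76    7.39] 182.5
('side',) [ 497.63 -148.12   11.14] 137.5
('top',) [ 496.88 -148.89    8.16] 43.3
('top',) [472.24 158.53  15.09] 53.5
('top',) [472.24 158.53  15.09] 53.5
('side',) [468.05 158.95  16.19] 37.5
('side',) [468.05 158.95  16.19] 37.5[ WARN:0@2.199] global loadsave.cpp:1063 imwrite_ Unsupported depth image for selected encoder is fallbacked to CV_8U.
```

```bash
cd pics
python3 - <<'E'
import cv2,numpy as np
a=[cv2.resize(cv2.imread(f"fit_{x}.png"),(390,290)) for x in("fixture_side","fixture_top","rack_top","rack_side")]
cv2.imwrite("fits.png",np.vstack([np.hstack(a[:2]),np.hstack(a[2:])]))
E
```

```text
(no output)
```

View pics/fits.png

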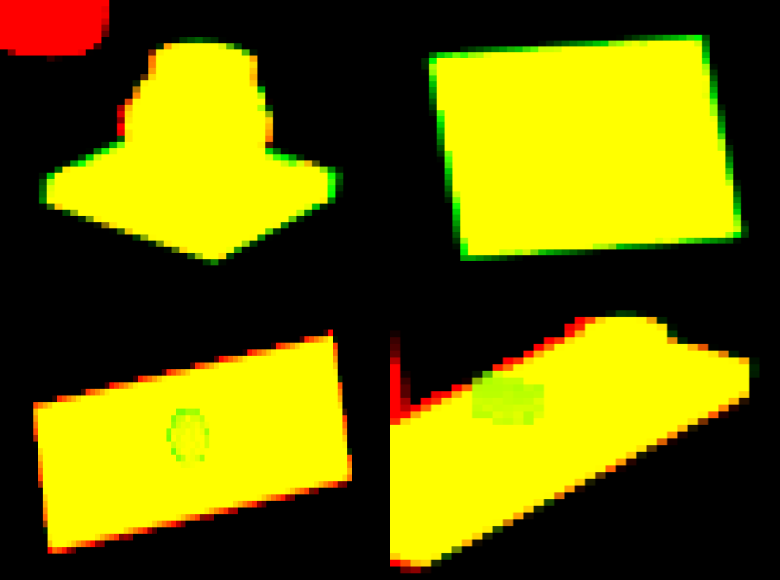

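Run:
```python
from fit import *
x,r=tri(np.array([285.69,226.55]),np.array([272.94,236.04])); print("red blob tri",x.round(1),r)
# model visible-head centroid ~ hull centroid
for x,y in((481.2,99.2),(481,100),(480,99),(479,100)):
    o=[]
    for n,b in(("side",(270,210,300,245)),("top",(255,220,290,255))):
        m=hullmask(n,[cyl(x,y,28,26,42)],b); yy,xx=np.mgrid[b[1]:b[3],b[0]:b[2]]
        o+=[(m*xx).sum()/m.sum(),(m*yy).sum()/m.sum(),m.sum()]
    print(x,y,np.round(o,2))
x,r=tri(np.array([330.4,185.4]),np.array([366.1-.3,224.6-.3]));print("mouth",x.round(1),r)
for n in C: print(n,proj(n,(497,-149,96)))
```

```text
red blob tri [481.2  98.9  32.1] 0.14095725369514867
481.2 99.2 [285.78 226.14  64.58 272.74 235.8   89.22]
481 100 [285.65 226.25  64.67 272.47 235.87  89.05]
480 99 [286.08 226.26  64.62 272.82 236.22  89.21]
479 100 [286.08 226.49  64.73 272.48 236.59  89.27]
mouth [ 497.7 -149.4   91. ] 0.16019343580177292
side [330.73089627 184.30741246]
top [366.00351664 224.11081609]
```

{"fn": "play_rows", "kwargs": {"commands": [[[15,-35,-8],[0,0,-4],60],[[15,-35,-8],[0,0,-4],60],[[15,-35,-8],[0,0,-4],60],[[15,-35,-8],[0,0,-4],60],[[15,-35,-8],[0,0,-4],60]], "force": 40}}

```text
clock: 1.52
position: [333.5, 337.3, 216.1]
eef_rot: [-2.921, -1.156, -0.001]
ft_force: [-0.1, 0.4, 0.0]
gripper_width: 60.0
```

{"fn": "play_rows", "kwargs": {"commands": [[[15,-35,-8],[0,0,-4],60],[[15,-35,-8],[0,0,-4],60],[[15,-35,-8],[0,0,-4],60],[[15,-35,-8],[0,0,-4],60],[[15,-35,-8],[0,0,-4],60]]}}

```text
clock: 1.93
position: [408.7, 162.1, 176.3]
eef_rot: [-3.078, -0.63, -0.002]
ft_force: [0.4, 1.0, -0.1]
gripper_width: 59.6
```

{"fn": "play_rows", "kwargs": {"commands": [[[15,-35,-10],[0,0,-4],60],[[15,-35,-10],[0,0,-4],60],[[15,-35,-10],[0,0,-4],60],[[15,-35,-10],[0,0,-2.6],60],[[12,-33,-20],[0,0,0],60]]}}

```text
clock: 2.35
position: [482.7, -11.7, 117.6]
eef_rot: [3.132, 0.234, 0.007]
ft_force: [1.8, -0.3, 0.4]
gripper_width: 59.9
```

{"fn": "play_rows", "kwargs": {"commands": [[[0,0,-30],[0,0,0],60],[[0,0,-30],[0,0,0],60],[[0,0,-22],[0,0,0],60],[[0,0,-5],[0,0,0],60],[[0,0,0],[0,0,0],60]]}}

```text
clock: 2.77
position: [478.8, -9.1, 28.0]
eef_rot: [-3.132, -0.238, 0.006]
ft_force: [-0.8, 0.1, 0.4]
gripper_width: 60.2
```

{"fn": "play_rows", "kwargs": {"commands": [[[0,0,-3],[0,0,0],60],[[0,0,0],[0,0,0],60]]}}

```text
clock: 2.93
position: [481.5, -9.2, 27.5]
eef_rot: [3.132, 0.239, 0.004]
ft_force: [-0.7, 0.0, 0.6]
gripper_width: 59.9
```

{"fn": "play_rows", "kwargs": {"commands": [[[0,0,-3],[0,0,0],60],[[0,0,0],[0,0,0],60]]}}

```text
clock: 3.1
position: [481.1, -9.2, 24.2]
eef_rot: [3.132, 0.239, 0.003]
ft_force: [-0.3, -0.6, -1.1]
gripper_width: 60.0
```

{"fn": "play_rows", "kwargs": {"commands": [[[0,0,-3],[0,0,0],60],[[0,0,0],[0,0,0],60]]}}

```text
clock: 3.27
position: [480.4, -9.1, 20.4]
eef_rot: [3.132, 0.239, 0.001]
ft_force: [0.5, 0.3, -0.0]
gripper_width: 60.1
```

{"fn": "play_rows", "kwargs": {"commands": [[[0,0,-1.5],[0,0,0],60],[[0,0,0],[0,0,0],60]]}}

```text
clock: 3.43
position: [480.5, -9.2, 19.9]
eef_rot: [3.132, 0.239, 0.001]
ft_force: [-2.8, 0.3, 11.7]
gripper_width: 60.1
```

{"fn": "play_rows", "kwargs": {"commands": [[[0,0,-1],[0,0,0],60],[[0,0,0],[0,0,0],60]]}}

```text
clock: 3.6
position: [480.5, -9.2, 19.9]
eef_rot: [3.132, 0.239, 0.002]
ft_force: [-5.8, 1.3, 21.5]
gripper_width: 60.2
```

{"fn": "play_rows", "kwargs": {"commands": [[[0,0,-1],[0,0,0],60],[[0,0,0],[0,0,0],60]]}}

```text
clock: 3.77
position: [480.5, -9.2, 19.8]
eef_rot: [3.132, 0.239, 0.002]
ft_force: [-9.3, 2.0, 31.8]
gripper_width: 60.1
```

{"fn": "play_rows", "kwargs": {"commands": [[[0,0,12],[0,0,0],28],[[0,0,0],[0,0,0],28],[[0,0,0],[0,0,0],28],[[0,0,-3],[0,0,0],28],[[0,0,0],[0,0,0],28]]}}

```text
clock: 4.18
position: [479.7, -9.1, 24.8]
eef_rot: [-3.132, -0.238, 0.002]
ft_force: [1.2, -0.0, 1.6]
gripper_width: 28.0
```

{"fn": "play_rows", "kwargs": {"commands": [[[0,0,-1],[0,0,0],28],[[0,0,0],[0,0,0],28]]}}

```text
clock: 4.35
position: [479.7, -9.1, 24.7]
eef_rot: [-3.132, -0.239, 0.002]
ft_force: [-2.8, 0.6, 7.4]
gripper_width: 28.4
```

{"fn": "play_rows", "kwargs": {"commands": [[[0,0,-1],[0,0,0],28],[[0,0,0],[0,0,0],28]]}}

```text
clock: 4.52
position: [479.7, -9.1, 24.7]
eef_rot: [-3.132, -0.239, 0.001]
ft_force: [-6.6, 0.7, 17.8]
gripper_width: 28.1
```

{"fn": "play_rows", "kwargs": {"commands": [[[0,0,-1],[0,0,0],28],[[0,0,0],[0,0,0],28]]}}

```text
clock: 4.68
position: [479.8, -9.1, 24.6]
eef_rot: [3.132, 0.239, -0.001]
ft_force: [-8.0, 1.6, 28.1]
gripper_width: 27.8
```

{"fn": "play_rows", "kwargs": {"commands": [[[0,0,30],[0,0,0],55],[[0,15,30],[0,0,0],55],[[1.5,31,28],[0,0,0],55],[[0,31,0],[0,0,0],55],[[0,31,0],[0,0,0],55]]}}

```text
clock: 5.1
position: [483.2, 99.6, 112.3]
eef_rot: [3.133, 0.236, 0.006]
ft_force: [-0.3, 0.4, -0.1]
gripper_width: 54.7
```

{"fn": "play_rows", "kwargs": {"commands": [[[0,0,-10],[0,0,0],55],[[0,0,0],[0,0,0],55]]}}

```text
clock: 5.27
position: [480.4, 99.9, 98.9]
eef_rot: [3.132, 0.244, -0.004]
ft_force: [-0.2, -0.1, -0.8]
gripper_width: 55.1
```

Run:
```python
from bench import readout, viewer
import cv2,numpy as np
s=readout.state(); print(s["clock"],s["position"],s["eef_rot"],s["joint_positions"])
o=[]
for n,b in (("side",(240,170,320,270)),("top",(220,190,320,280))):
    im=viewer.get_image(n)[:,:,::-1]; cv2.imwrite(f"pics/{n}1.png",im); x0,y0,x1,y1=b
    o.append(cv2.resize(im[y0:y1,x0:x1],(390,390),interpolation=cv2.INTER_CUBIC))
cv2.imwrite("pics/a1.png",np.hstack(o))
```

```text
5.2667 [480.44145343  99.8681367   98.92128586] [ 3.13195044  0.24374247 -0.0041858 ] [ 4.13403719e-02  2.63278882e-01 -4.30806239e-01  8.79368212e-01
 -2.65847751e-04  1.45680115e+00]
```

View pics/a1.png

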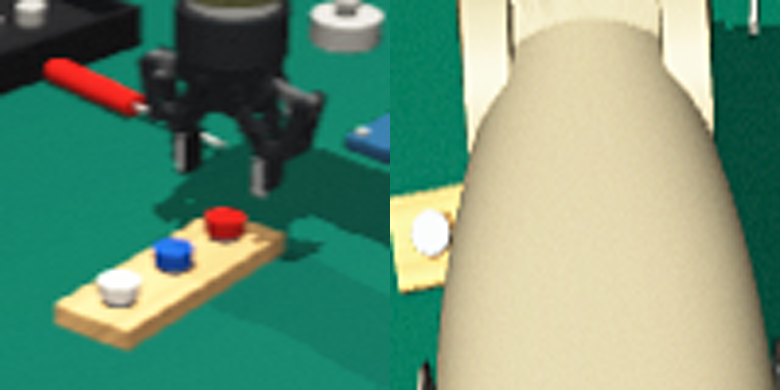

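The side view shows the fingers straddling the red plug (tips at about pixel (277..294, 214), red head at (286,227)). The arm hides the top view here. I'll check the projection.

Run:
```python
from h import *
c,s=np.cos(.155),np.sin(.155)
for z in(78,):
  for k in(-30,0,30): print(k,proj("side",(480.6+k*c,99.6+k*s,z)))
im=cv2.imread("pics/side1.png")[190:235,260:310]
cv2.imwrite("pics/a2.png",cv2.resize(im,None,fx=14,fy=12,interpolation=cv2.INTER_NEAREST))
```

```text
-30 [293.63100533 218.12939527]
0 [286.18715505 215.15932189]
30 [278.87564997 212.24183769]
```

View pics/a2.png

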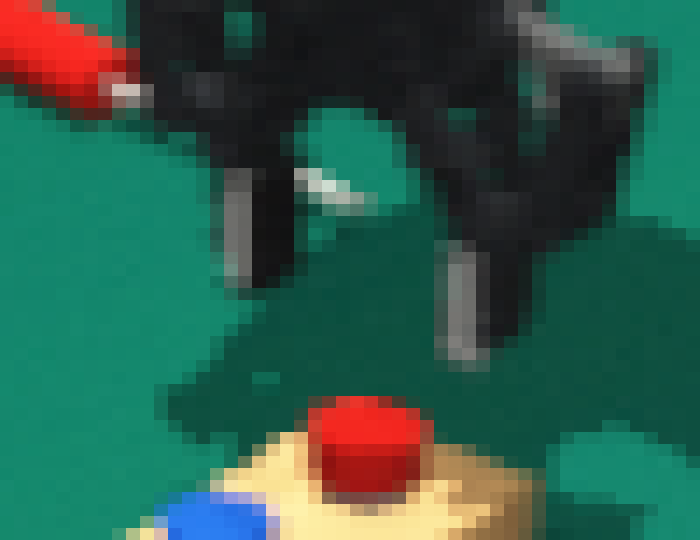

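{"fn": "play_rows", "kwargs": {"commands": [[[0.5,-0.5,-20],[0,0,0],55],[[0,0,-20],[0,0,0],55],[[0,0,-5],[0,0,0],55],[[0,0,0],[0,0,0],55],[[0,0,0],[0,0,0],55]]}}

```text
clock: 5.78
position: [482.1, 97.4, 55.7]
eef_rot: [3.133, 0.236, -0.002]
ft_force: [-0.7, -0.2, 1.0]
gripper_width: 55.3
```

{"fn": "play_rows", "kwargs": {"commands": [[[0,0,0],[0,0,0],20],[[0,0,0],[0,0,0],20],[[0,0,0],[0,0,0],20],[[0,0,0],[0,0,0],20],[[0,0,0],[0,0,0],20]], "force": 30}}

```text
clock: 6.2
position: [483.2, 98.2, 56.7]
eef_rot: [3.132, 0.239, 0.004]
ft_force: [-0.4, -0.3, 5.0]
gripper_width: 26.6
```

Run:
```python
from bench import readout, viewer
import cv2,numpy as np
s=readout.state(); print(s["clock"],s["position"],s["ft_force"],s["torque"],s["gripper_width"])
im=viewer.get_image("side")[:,:,::-1]
cv2.imwrite("pics/a3.png",cv2.resize(im[190:245,250:310],None,fx=12,fy=10,interpolation=cv2.INTER_NEAREST))
s=readout.state(); print(s["position"],s["ft_force"],s["torque"],s["gripper_width"])
```

```text
6.2 [483.18202954  98.18338727  56.73120348] [-0.37496774 -0.3373063   5.0421768 ] [-0.08618134  0.00546418 -0.04150746] 26.628949059967876
[483.17495146  98.18092535  56.72034645] [-0.82658051 -0.18476663  5.88560673] [-0.05350303  0.08187819 -0.00962563] 26.33072846631909
```

View pics/a3.png

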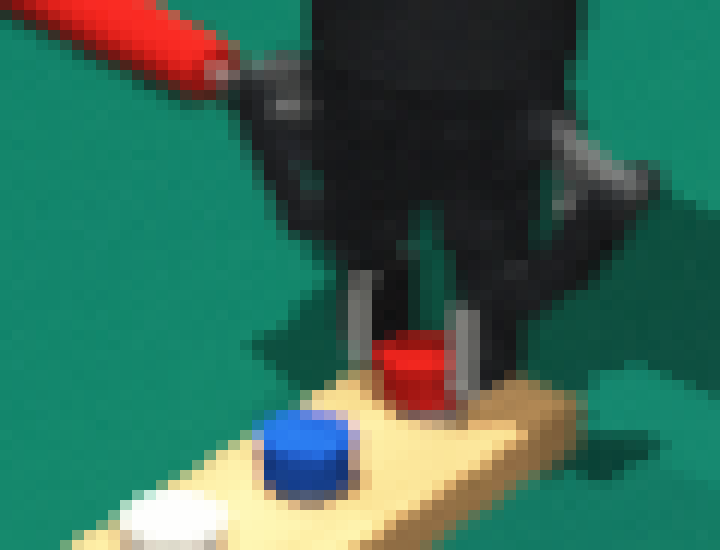

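{"fn": "play_rows", "kwargs": {"commands": [[[0,0,0],[0,0,0],20],[[0,0,0],[0,0,0],20],[[0,0,2],[0,0,0],20],[[0,0,2],[0,0,0],20],[[0,0,0],[0,0,0],20]]}}

```text
clock: 6.67
position: [482.1, 98.3, 59.9]
eef_rot: [-3.132, -0.239, 0.0]
ft_force: [0.4, -0.1, -1.3]
gripper_width: 26.3
```

Run:
```python
from bench import readout, viewer
from h import *
im=viewer.get_image("side")[:,:,::-1]
cv2.imwrite("pics/a4.png",cv2.resize(im[190:245,250:310],None,fx=12,fy=10,interpolation=cv2.INTER_NEAREST))
s=readout.state(); print(s["position"],s["ft_force"],s["torque"],s["gripper_width"])
for z in (28,32,36): print(proj("side",(483+18,98+2.5,z)),proj("side",(483-18,98-2.5,z)))
```

```text
[482.07704699  98.25652117  59.69950248] [-0.54501671  0.56731897 -0.84938463] [-0.01292039  0.04983356 -0.00143742] 26.47551315753548
[281.28147728 225.41605819] [289.95252886 229.12979713]
[281.30836204 224.42912375] [289.99075975 228.13676332]
[281.33530706 223.4396939 ] [290.02907059 227.14117876]
```

View pics/a4.png

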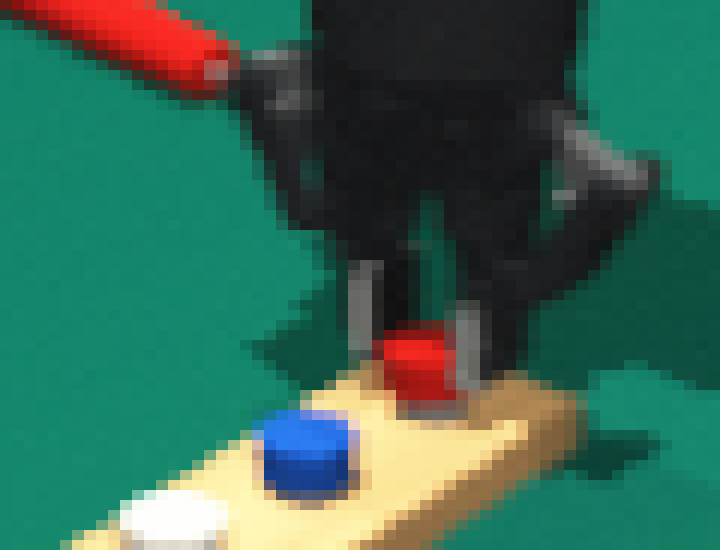

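{"fn": "play_rows", "kwargs": {"commands": [[[0,0,5],[0,0,0],20],[[0,0,15],[0,0,0],20],[[0,0,30],[0,0,0],20],[[0,0,30],[0,0,0],20],[[0,0,25],[0,0,0],20]]}}

```text
clock: 7.13
position: [482.1, 98.2, 166.5]
eef_rot: [-3.133, -0.239, -0.0]
ft_force: [1.1, 0.3, -1.8]
gripper_width: 26.4
```

Run:
```python
from bench import readout, viewer
from h import *
im=viewer.get_image("side")[:,:,::-1]
cv2.imwrite("pics/a5.png",cv2.resize(im[160:215,250:310],None,fx=12,fy=10,interpolation=cv2.INTER_NEAREST))
s=readout.state(); print(s["clock"],s["position"],s["ft_force"],s["torque"],s["gripper_width"],s["joint_positions"])
```

```text
7.1833 [484.86378937  98.34785474 171.2933463 ] [1.27440348 0.36315208 2.29041273] [ 0.04292413 -0.10440689  0.03102442] 26.169508126102524 [ 3.76944033e-02  1.97564070e-01 -3.20899521e-01  1.04459146e+00
  2.06029854e-05  1.45629700e+00]
```

View pics/a5.png

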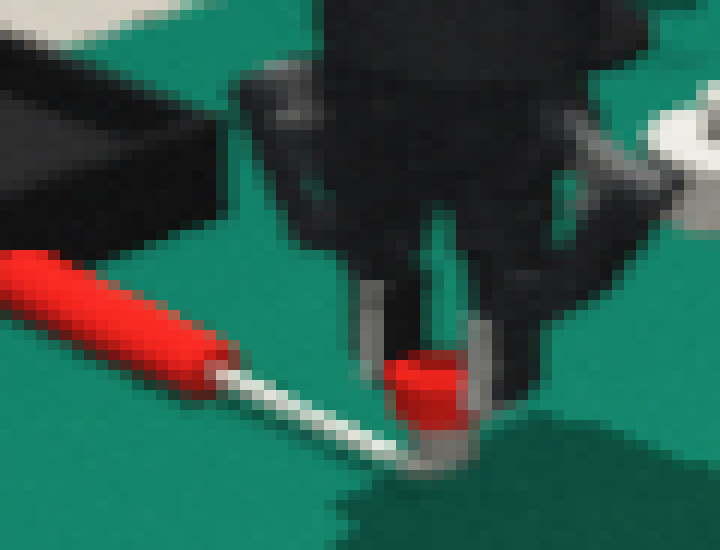

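{"fn": "play_rows", "kwargs": {"commands": [[[3,-41,0],[0,0,0],20],[[3,-41,0],[0,0,0],20],[[3,-41,0],[0,0,0],20],[[3,-41,0],[0,0,0],20],[[3,-41,0],[0,0,0],20]]}}

```text
clock: 7.6
position: [497.0, -108.4, 164.9]
eef_rot: [-3.132, -0.24, -0.001]
ft_force: [1.4, 0.4, 0.0]
gripper_width: 26.5
```

{"fn": "play_rows", "kwargs": {"commands": [[[0,-30,0],[0,0,0],20],[[0,-12,0],[0,0,0],20],[[0,0,0],[0,0,0],20],[[0,0,0],[0,0,0],20],[[0,0,0],[0,0,0],20]]}}

```text
clock: 8.02
position: [496.8, -147.6, 164.5]
eef_rot: [-3.131, -0.24, 0.001]
ft_force: [0.2, 1.0, -1.8]
gripper_width: 26.4
```

```bash
cat > look.py <<'E'
import sys
from bench import readout, viewer
from h import *
k=sys.argv[1]
im=viewer.get_image("side")[:,:,::-1]; cv2.imwrite(f"pics/side_{k}.png",im)
x0,y0,x1,y1=map(int,sys.argv[2].split(","))
cv2.imwrite(f"pics/z_{k}.png",cv2.resize(im[y0:y1,x0:x1],None,fx=10,fy=10,interpolation=cv2.INTER_NEAREST))
s=readout.state(); print(s["clock"],s["position"],s["eef_rot"],s["ft_force"],s["torque"],s["gripper_width"],s["joint_positions"])
E
python3 look.py 6 300,150,365,208
```

```text
8.0667 [ 496.93594834 -147.32029275  164.56133149] [-3.13141563e+00 -2.41037712e-01  9.47787616e-04] [ 0.65510567  0.98132525 -1.3001197 ] [ 0.00827475 -0.06430051  0.04675812] 26.17297722509414 [-4.43434622e-01  2.52254156e-01 -2.67244286e-01  1.05227582e+00
  4.92826089e-04  9.73716355e-01]
```

View pics/z_6.png

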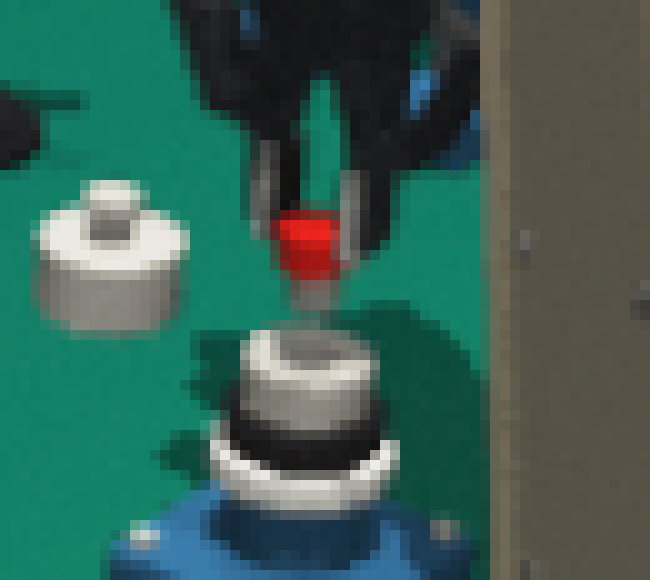

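```bash
cat > ov.py <<'E'
import sys
from fit import *
def overlay(k,box,parts,out):
    im=cv2.imread(f"pics/side_{k}.png");x0,y0,x1,y1=box;F=10
    z=cv2.resize(im[y0:y1,x0:x1],None,fx=F,fy=F,interpolation=cv2.INTER_NEAREST)
    for P,col in parts:
        q=np.array([proj("side",p) for p in P]);q=(q+.5-[x0,y0])*F
        h=cv2.convexHull(q.astype(np.float32)).astype(np.int32);cv2.polylines(z,[h],True,col,1)
    cv2.imwrite(out,z)
def plug(x,y,z): return [cyl(x,y,28,z+18,z+34),cyl(x,y,18,z+2.5,z+18)]
E
python3 - <<'E'
from ov import *
Y=(0,255,255);M=(255,0,255)
P=[(p,Y) for p in plug(496.9,-147.4,116.5)]+[(cyl(497,-149,48,76,96),M),(cyl(497,-149,21,96,96),M),(cyl(497,-149,68,48,60),M)]
overlay(6,(300,150,365,208),P,"pics/o6.png")
E
```

```text
(no output)
```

View pics/o6.png

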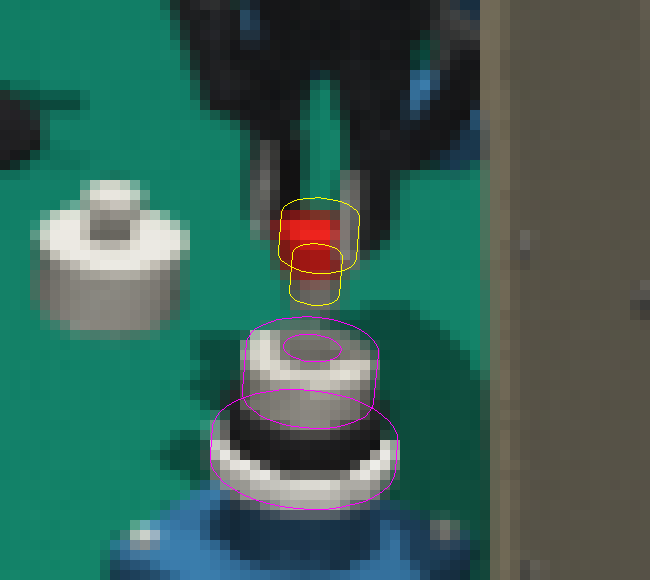

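{"fn": "play_rows", "kwargs": {"commands": [[[0.3,-2.6,0],[0,0,0],20],[[0,0,-10],[0,0,0],20],[[0,0,-6],[0,0,0],20],[[0,0,0],[0,0,0],20],[[0,0,0],[0,0,0],20]]}}

```text
clock: 8.48
position: [496.9, -150.7, 147.8]
eef_rot: [-3.131, -0.24, 0.003]
ft_force: [0.2, -0.8, -1.0]
gripper_width: 26.4
```

```bash
python3 look.py 7 300,150,365,208
python3 - <<'E'
from ov import *
Y=(0,255,255);M=(255,0,255)
P=[(p,Y) for p in plug(497.2,-149.6,100.5)]+[(cyl(497,-149,48,76,96),M),(cyl(497,-149,21,96,96),M)]
overlay(7,(300,150,365,208),P,"pics/o7.png")
E
```

```text
8.5333 [ 497.26005101 -150.99282302  148.25263644] [-3.13187390e+00 -2.39287408e-01  1.37828560e-03] [ 0.51552528  0.18981779 -1.61082574] [-0.05151459 -0.07134301 -0.03714889] 26.219324683949644 [-4.49395171e-01  2.67296812e-01 -2.89840294e-01  1.01471465e+00
  7.04211966e-05  9.68889606e-01]
```

View pics/o7.png

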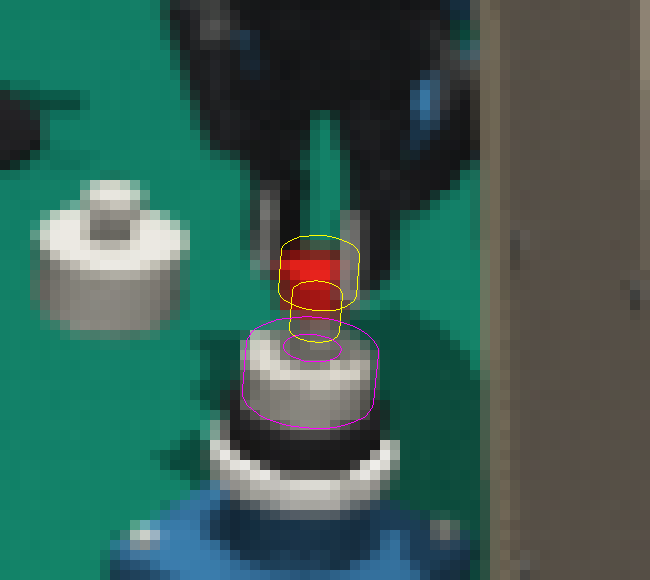

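{"fn": "play_rows", "kwargs": {"commands": [[[0,0.8,-2],[0,0,0],20],[[0,0,-2],[0,0,0],20],[[0,0,-1],[0,0,0],20],[[0,0,0],[0,0,0],20]]}}

```text
clock: 8.87
position: [497.4, -150.6, 143.5]
eef_rot: [-3.132, -0.239, 0.0]
ft_force: [0.2, 0.1, -0.3]
gripper_width: 26.5
```

{"fn": "play_rows", "kwargs": {"commands": [[[0,0,-1],[0,0,0],20],[[0,0,-1],[0,0,0],20],[[0,0,0],[0,0,0],20]]}}

```text
clock: 9.12
position: [497.5, -150.6, 141.6]
eef_rot: [-3.132, -0.238, 0.0]
ft_force: [-0.1, -0.6, -1.5]
gripper_width: 26.5
```

```bash
python3 -c "
from bench import readout as r
s=r.state();print(s['position'],s['ft_force'],s['torque'],s['gripper_width'])"
```

```text
[ 497.49822531 -150.64971935  141.57136306] [-0.07859218 -0.59429952 -1.45510598] [0.05118958 0.01313601 0.02010619] 26.471359112831653
```

{"fn": "play_rows", "kwargs": {"commands": [[[0,0,-1.5],[0,0,0],20],[[0,0,-1.5],[0,0,0],20],[[0,0,0],[0,0,0],20]]}}

```text
clock: 9.37
position: [497.5, -150.6, 138.4]
eef_rot: [-3.132, -0.239, -0.0]
ft_force: [-0.8, 0.9, -1.6]
gripper_width: 26.4
```

{"fn": "play_rows", "kwargs": {"commands": [[[0,0,-1.5],[0,0,0],20],[[0,0,-1.5],[0,0,0],20],[[0,0,0],[0,0,0],20]]}}

```text
clock: 9.62
position: [497.5, -150.5, 135.4]
eef_rot: [-3.132, -0.239, 0.0]
ft_force: [-0.1, -0.8, -0.9]
gripper_width: 25.9
```

{"fn": "play_rows", "kwargs": {"commands": [[[0,0,-1.5],[0,0,0],20],[[0,0,-1.5],[0,0,0],20],[[0,0,0],[0,0,0],20]]}}

```text
clock: 9.87
position: [497.5, -150.6, 132.4]
eef_rot: [-3.132, -0.239, 0.0]
ft_force: [0.3, 0.2, -1.5]
gripper_width: 26.5
```

{"fn": "play_rows", "kwargs": {"commands": [[[0,0,-1.5],[0,0,0],20],[[0,0,-1.5],[0,0,0],20],[[0,0,0],[0,0,0],20]]}}

```text
clock: 10.12
position: [497.5, -150.6, 129.4]
eef_rot: [-3.132, -0.239, 0.0]
ft_force: [-0.3, -0.1, -1.4]
gripper_width: 26.6
```

{"fn": "play_rows", "kwargs": {"commands": [[[0,0,-1],[0,0,0],20],[[0,0,-1],[0,0,0],20],[[0,0,0],[0,0,0],20]]}}

```text
clock: 10.37
position: [497.6, -150.6, 127.6]
eef_rot: [3.132, 0.239, 0.0]
ft_force: [-0.3, 0.4, -0.4]
gripper_width: 26.7
```

```bash
python3 look.py 8 300,150,365,208
```

```text
10.4167 [ 497.60694634 -150.62431611  127.69964886] [-3.13251138e+00 -2.38631503e-01 -2.36658827e-04] [-0.31163406  0.33737715 -1.2498535 ] [-0.01031289 -0.04229576 -0.02032756] 26.600042560563583 [-4.48460667e-01  2.84201678e-01 -3.21678422e-01  9.64788350e-01
  7.98260227e-05  9.70271418e-01]
```

View pics/z_8.png

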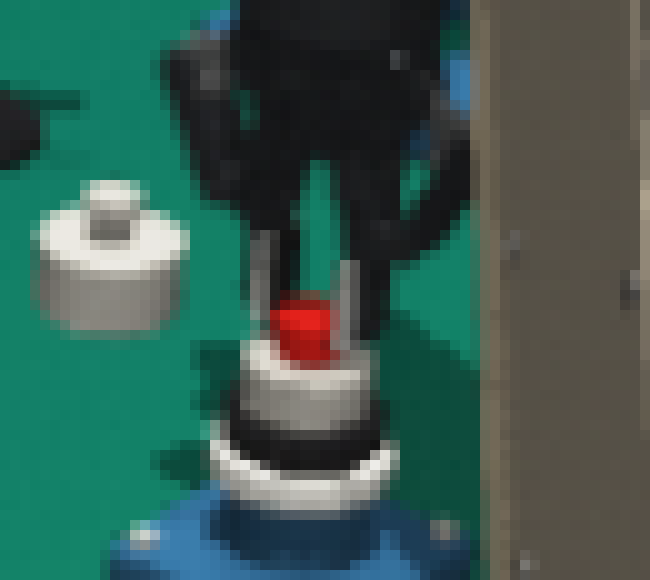

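{"fn": "play_rows", "kwargs": {"commands": [[[0,0,-1],[0,0,0],20],[[0,0,0],[0,0,0],20]]}}

```text
clock: 10.58
position: [497.6, -150.7, 127.4]
eef_rot: [3.132, 0.239, 0.001]
ft_force: [-1.3, 0.2, 4.0]
gripper_width: 26.5
```

{"fn": "play_rows", "kwargs": {"commands": [[[0,0,-1],[0,0,0],20],[[0,0,0],[0,0,0],20]]}}

```text
clock: 10.75
position: [497.6, -150.8, 127.2]
eef_rot: [3.132, 0.239, 0.001]
ft_force: [-2.9, 1.8, 9.5]
gripper_width: 26.0
```

{"fn": "play_rows", "kwargs": {"commands": [[[0,0,-1],[0,0,0],20],[[0,0,0],[0,0,0],20]]}}

```text
clock: 10.92
position: [497.6, -150.7, 127.0]
eef_rot: [3.131, 0.239, 0.002]
ft_force: [-6.1, 2.7, 15.4]
gripper_width: 26.6
```

{"fn": "play_rows", "kwargs": {"commands": [[[0,0,2],[0,0,0],27],[[0,0,0],[0,0,0],40],[[0,0,0],[0,0,0],55],[[0,0,0],[0,0,0],55],[[0,0,0],[0,0,0],55]]}}

```text
clock: 11.33
position: [497.4, -150.6, 126.4]
eef_rot: [-3.132, -0.238, 0.001]
ft_force: [-0.1, -0.3, -0.0]
gripper_width: 55.1
```

```bash
python3 look.py 9 300,150,365,208
```

```text
11.3833 [ 497.46286435 -150.59587682  126.36397956] [-3.13224986e+00 -2.38543405e-01  6.25453604e-04] [ 0.1354038  -0.03909225 -0.86338918] [ 0.01013377 -0.00988389 -0.00591897] 54.972975426772905 [-4.48509143e-01  2.85582107e-01 -3.23381146e-01  9.62314199e-01
  3.64094626e-05  9.70266209e-01]
```

View pics/z_9.png

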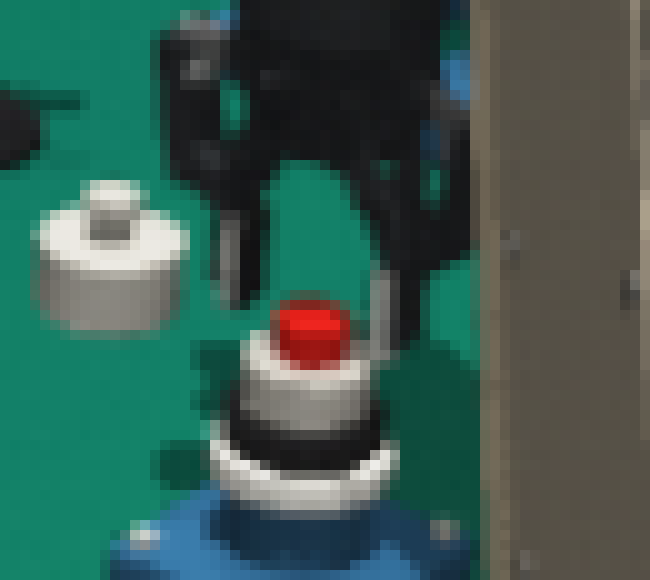

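{"fn": "play_rows", "kwargs": {"commands": [[[0,0,15],[0,0,0],55],[[0,0,15],[0,0,0],0],[[0,0,0],[0,0,0],0],[[0,0,0],[0,0,0],0],[[0,0,0],[0,0,0],0]]}}

```text
clock: 11.8
position: [497.3, -150.5, 156.1]
eef_rot: [-3.132, -0.239, 0.001]
ft_force: [-0.3, -0.0, -0.1]
gripper_width: 6.4
```

```bash
python3 look.py 10 300,150,365,208;  python3 - <<'E'
from ov import *
Y=(0,255,255);M=(255,0,255)
P=[(p,Y) for p in plug(497,-149,78)[:1]]+[(cyl(497,-149,48,76,96),M),(cyl(497,-149,68,48,60),M)]
overlay(10,(300,150,365,208),P,"pics/o10.png")
E
```

```text
11.85 [ 497.13131408 -150.40979936  155.82468292] [-3.13187196e+00 -2.38527949e-01  1.57902304e-03] [0.26857298 0.10702764 0.66342305] [ 0.01340097  0.02189542 -0.00705264] 0.22771062531668299 [-4.48474796e-01  2.60942015e-01 -2.78460256e-01  1.03258991e+00
  5.92281562e-05  9.70292069e-01]
```

View pics/o10.png

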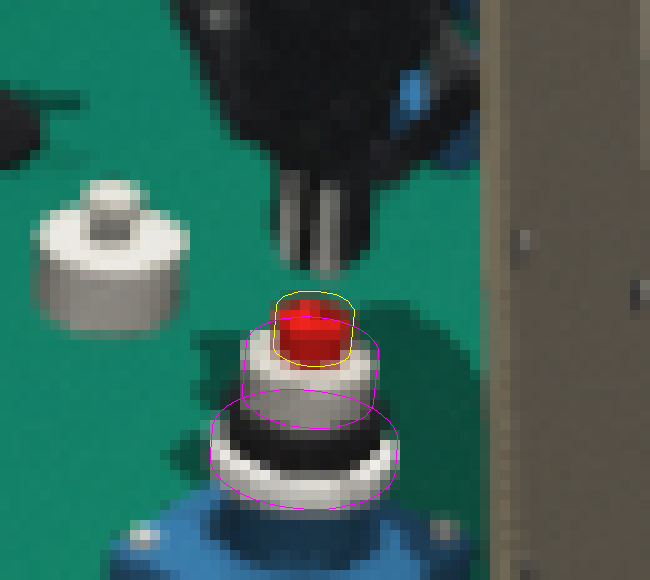

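The red head sits on the collar at (331,183), matching the seated outline. I'll confirm by pressing lightly from above: contact should come at TCP z of about 137.

{"fn": "play_rows", "kwargs": {"commands": [[[0,1,-8],[0,0,0],0],[[0,0,-6],[0,0,0],0],[[0,0,-2],[0,0,0],0],[[0,0,0],[0,0,0],0]]}}

```text
clock: 12.18
position: [496.6, -149.2, 139.2]
eef_rot: [-3.131, -0.239, 0.004]
ft_force: [0.8, 0.7, -0.6]
gripper_width: -0.1
```

{"fn": "play_rows", "kwargs": {"commands": [[[0,0,-1.5],[0,0,0],0],[[0,0,-1],[0,0,0],0],[[0,0,0],[0,0,0],0]]}}

```text
clock: 12.43
position: [497.6, -149.6, 138.1]
eef_rot: [-3.133, -0.239, -0.0]
ft_force: [-0.3, 0.9, 0.2]
gripper_width: -0.0
```

{"fn": "play_rows", "kwargs": {"commands": [[[0,0,-1],[0,0,0],0],[[0,0,0],[0,0,0],0]]}}

```text
clock: 12.6
position: [497.7, -149.7, 137.3]
eef_rot: [3.132, 0.239, 0.0]
ft_force: [-0.4, -0.3, 0.4]
gripper_width: -0.1
```

{"fn": "play_rows", "kwargs": {"commands": [[[0,0,-1],[0,0,0],0],[[0,0,0],[0,0,0],0]]}}

```text
clock: 12.77
position: [497.7, -149.7, 137.0]
eef_rot: [3.132, 0.239, 0.001]
ft_force: [-1.9, 0.9, 4.8]
gripper_width: 0.2
```

{"fn": "play_rows", "kwargs": {"commands": [[[0,0,-0.5],[0,0,0],0],[[0,0,0],[0,0,0],0]]}}

```text
clock: 12.93
position: [497.8, -149.7, 137.0]
eef_rot: [3.132, 0.239, 0.002]
ft_force: [-2.0, 1.0, 8.9]
gripper_width: -0.1
```

{"fn": "play_rows", "kwargs": {"commands": [[[0,0,10],[0,0,0],0],[[0,0.5,10],[0,0,0],76],[[0,0,0],[0,0,0],76],[[0,0,0],[0,0,0],76],[[0,0,0],[0,0,0],76]]}}

```text
clock: 13.35
position: [497.8, -149.2, 155.9]
eef_rot: [3.132, 0.239, 0.001]
ft_force: [0.0, -0.3, 1.2]
gripper_width: 48.1
```

{"fn": "play_rows", "kwargs": {"commands": [[[0,0,-20],[0,0,0],76],[[0,0,-20],[0,0,0],76],[[0,0,-15],[0,0,0],76],[[0,0,-8],[0,0,0],76],[[0,0,0],[0,0,0],76]]}}

```text
clock: 13.77
position: [496.0, -148.4, 90.5]
eef_rot: [-3.13, -0.238, 0.006]
ft_force: [0.0, 0.1, -1.4]
gripper_width: 75.8
```

```bash
python3 look.py 11 300,150,365,208
```

```text
13.8167 [ 496.76607451 -148.74232167   91.76860355] [-3.13121999 -0.23848642  0.00330054] [-0.72386825 -0.77642224  0.61571475] [-0.01597093  0.01651545  0.04516201] 76.39441296412498 [-4.45862191e-01  3.18539585e-01 -3.72509128e-01  8.82218919e-01
  8.07942058e-05  9.72899446e-01]
```

View pics/z_11.png

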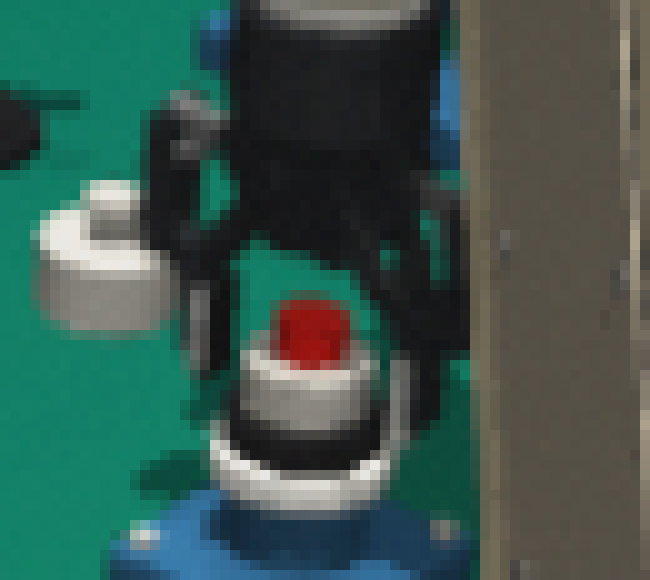

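The jaws straddle the collar and ring evenly (tips at (319,187) and (340,193)). Next I'll go down to ring height.

{"fn": "play_rows", "kwargs": {"commands": [[[0,0,-4],[0,0,0],76],[[0,0,-4],[0,0,0],76],[[0,0,0],[0,0,0],76],[[0,0,0],[0,0,0],76]]}}

```text
clock: 14.15
position: [497.8, -149.2, 85.0]
eef_rot: [3.132, 0.239, 0.001]
ft_force: [0.4, 0.8, -0.4]
gripper_width: 76.4
```

{"fn": "play_rows", "kwargs": {"commands": [[[0,0,0],[0,0,0],66],[[0,0,0],[0,0,0],66]]}}

```text
clock: 14.32
position: [497.8, -149.2, 85.1]
eef_rot: [3.132, 0.239, 0.001]
ft_force: [0.7, -0.9, -0.2]
gripper_width: 66.2
```

{"fn": "play_rows", "kwargs": {"commands": [[[0,0,0],[0,0,0],52],[[0,0,0],[0,0,0],52],[[0,0,0],[0,0,0],52],[[0,0,0],[0,0,0],52]], "force": 45}}

```text
clock: 14.65
position: [497.0, -149.4, 85.5]
eef_rot: [3.132, 0.238, -0.001]
ft_force: [-3.8, -0.0, 6.9]
gripper_width: 57.6
```

```bash
python3 look.py 12 300,150,365,208
```

```text
14.7 [ 497.05986954 -149.33609787   85.53738049] [ 3.13166848e+00  2.38439345e-01 -1.11135058e-03] [-3.25237584 -0.11440442  6.48765652] [-0.07802322  0.82711157  0.08566358] 57.783926662985166 [-0.44602705  0.3244093  -0.38172116  0.86485053 -0.00109829  0.97278637]
```

View pics/z_12.png

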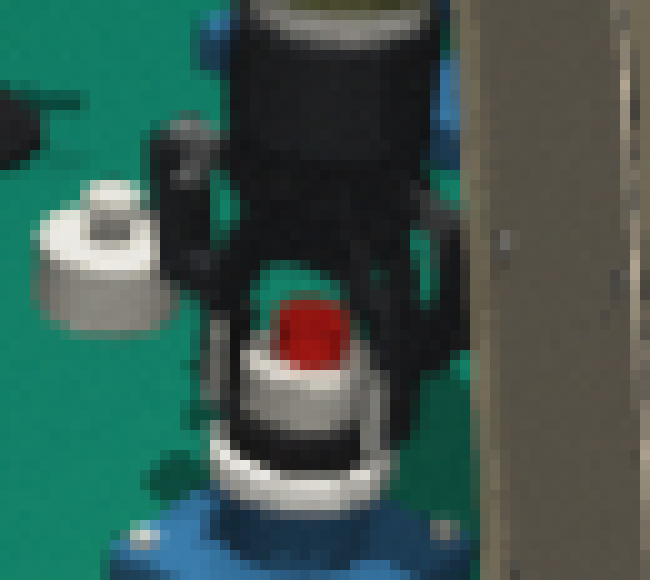

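{"fn": "play_rows", "kwargs": {"commands": [[[0,0,0],[0,0,-3],52],[[0,0,0],[0,0,-4],52],[[0,0,0],[0,0,-4],52],[[0,0,0],[0,0,-4],52],[[0,0,0],[0,0,-4],52]]}}

```text
clock: 15.12
position: [496.7, -149.3, 85.5]
eef_rot: [3.127, -0.287, -0.002]
ft_force: [-4.2, -0.7, 7.0]
gripper_width: 57.8
```

{"fn": "play_rows", "kwargs": {"commands": [[[0,0,0],[0,0,0],52],[[0,0,0],[0,0,0],52]]}}

```text
clock: 15.28
position: [496.7, -149.4, 85.5]
eef_rot: [3.128, -0.283, -0.002]
ft_force: [-4.4, 0.1, 7.4]
gripper_width: 58.1
```

```bash
cat > st.py <<'E'
from bench import readout as r
import numpy as np
s=r.state();e=s['eef_rot'];y=2*np.arctan2(e[1],e[0]);y=(y+np.pi)%(2*np.pi)-np.pi
print(s['clock'],'yaw',round(np.degrees(y),2),'q6',s['joint_positions'][5].round(3),'pos',s['position'].round(1),'F',s['ft_force'].round(1),'T',s['torque'].round(3),'eff6',s['effort'][5].round(3),s['gripper_width'].round(1))
E
python3 st.py
```

```text
Traceback (most recent call last):
  File "st.py", line 4, in <module>
    print(s['clock'],'yaw',round(np.degrees(y),2),'q6',s['joint_positions'][5].round(3),'pos',s['position'].round(1),'F',s['ft_force'].round(1),'T',s['torque'].round(3),'eff6',s['effort'][5].round(3),s['gripper_width'].round(1))
                                                                                                                                                                                                        ^^^^^^^^^^^^^^^^^^^^^^^^
AttributeError: 'float' object has no attribute 'round'
```

```bash
sed -i "s/,s\['gripper_width'\].round(1)/,round(float(s['gripper_width']),1)/" st.py; python3 st.py
```

```text
15.2833 yaw -10.33 q6 1.305 pos [ 496.7 -149.4   85.5] F [-4.4  0.1  7.4] T [-0.046  1.038 -0.058] eff6 0.02 58.1
```

{"fn": "play_rows", "kwargs": {"commands": [[[0,0,0],[0,0,-1.5],52],[[0,0,0],[0,0,-1.5],52],[[0,0,0],[0,0,0],52]]}}

```text
clock: 15.53
position: [496.7, -149.3, 85.5]
eef_rot: [3.119, -0.366, -0.002]
ft_force: [-5.4, -0.1, 7.9]
gripper_width: 58.1
```

```bash
python3 st.py
```

```text
15.5333 yaw -13.38 q6 1.358 pos [ 496.7 -149.3   85.5] F [-5.4 -0.1  7.9] T [-0.071  0.967 -0.043] eff6 0.169 58.1
```

{"fn": "play_rows", "kwargs": {"commands": [[[0,0,0],[0,0,-2],52],[[0,0,0],[0,0,-2],52],[[0,0,0],[0,0,0],52]]}}

```text
clock: 15.78
position: [496.6, -149.3, 85.5]
eef_rot: [3.104, -0.475, -0.002]
ft_force: [-4.4, -0.4, 8.0]
gripper_width: 57.8
```

```bash
python3 st.py
```

```text
15.7833 yaw -17.4 q6 1.428 pos [ 496.6 -149.3   85.5] F [-4.4 -0.4  8. ] T [-0.027  1.11  -0.052] eff6 0.249 57.8
```

{"fn": "play_rows", "kwargs": {"commands": [[[0,0,0],[0,0,-2],52],[[0,0,0],[0,0,-1],52],[[0,0,0],[0,0,0],52]]}}

```text
clock: 16.03
position: [496.5, -149.3, 85.5]
eef_rot: [3.091, -0.555, -0.002]
ft_force: [-4.0, -0.2, 7.6]
gripper_width: 57.7
```

```bash
python3 st.py
```

```text
16.0333 yaw -20.36 q6 1.48 pos [ 496.5 -149.3   85.5] F [-4.  -0.2  7.6] T [-0.052  1.094 -0.056] eff6 0.107 57.7
```

{"fn": "play_rows", "kwargs": {"commands": [[[0,0,0],[0,0,-2],52],[[0,0,0],[0,0,-1],52],[[0,0,0],[0,0,0],52]]}}

```text
clock: 16.28
position: [496.5, -149.3, 85.5]
eef_rot: [3.075, -0.636, -0.002]
ft_force: [-4.1, -0.3, 8.4]
gripper_width: 58.0
```

```bash
python3 st.py
```

```text
16.2833 yaw -23.35 q6 1.532 pos [ 496.5 -149.3   85.5] F [-4.1 -0.3  8.4] T [ 0.013  1.102 -0.068] eff6 0.107 58.0
```

{"fn": "play_rows", "kwargs": {"commands": [[[0,0,0],[0,0,-2],52],[[0,0,0],[0,0,-1],52],[[0,0,0],[0,0,0],52]]}}

```text
clock: 16.53
position: [496.4, -149.3, 85.5]
eef_rot: [3.058, -0.716, -0.002]
ft_force: [-5.4, -0.0, 8.4]
gripper_width: 57.8
```

```bash
python3 st.py
```

```text
16.5333 yaw -26.35 q6 1.585 pos [ 496.4 -149.3   85.5] F [-5.4 -0.   8.4] T [-0.05   1.138 -0.102] eff6 0.107 57.8
```

{"fn": "play_rows", "kwargs": {"commands": [[[0,0,0],[0,0,-2],52],[[0,0,0],[0,0,-1],52],[[0,0,0],[0,0,0],52]]}}

```text
clock: 16.78
position: [496.4, -149.2, 85.5]
eef_rot: [3.038, -0.796, -0.002]
ft_force: [-5.1, 0.9, 8.9]
gripper_width: 58.0
```

```bash
python3 st.py
```

```text
16.7833 yaw -29.35 q6 1.637 pos [ 496.4 -149.2   85.5] F [-5.1  0.9  8.9] T [-0.019  1.178 -0.111] eff6 0.107 58.0
```

{"fn": "play_rows", "kwargs": {"commands": [[[0,0,0],[0,0,-2],52],[[0,0,0],[0,0,-1],52],[[0,0,0],[0,0,0],52]]}}

```text
clock: 17.03
position: [496.3, -149.2, 85.5]
eef_rot: [3.016, -0.875, -0.003]
ft_force: [-4.9, 0.3, 7.2]
gripper_width: 57.5
```

```bash
python3 st.py
```

```text
17.0333 yaw -32.36 q6 1.689 pos [ 496.3 -149.2   85.5] F [-4.9  0.3  7.2] T [ 0.011  1.204 -0.03 ] eff6 0.107 57.5
```

{"fn": "play_rows", "kwargs": {"commands": [[[0,0,0],[0,0,-2],52],[[0,0,0],[0,0,-1],52],[[0,0,0],[0,0,0],52]]}}

```text
clock: 17.28
position: [496.3, -149.2, 85.5]
eef_rot: [2.992, -0.954, -0.003]
ft_force: [-5.5, -0.3, 7.9]
gripper_width: 57.7
```

```bash
python3 st.py
```

```text
17.2833 yaw -35.36 q6 1.742 pos [ 496.3 -149.2   85.5] F [-5.5 -0.3  7.9] T [ 0.058  1.178 -0.049] eff6 0.107 57.7
```

{"fn": "play_rows", "kwargs": {"commands": [[[0,0,0],[0,0,-2],52],[[0,0,0],[0,0,-1],52],[[0,0,0],[0,0,0],52]]}}

```text
clock: 17.53
position: [496.3, -149.1, 85.5]
eef_rot: [2.966, -1.032, -0.003]
ft_force: [-4.3, 0.5, 9.1]
gripper_width: 58.0
```

```bash
python3 st.py
```

```text
17.5333 yaw -38.36 q6 1.794 pos [ 496.3 -149.1   85.5] F [-4.3  0.5  9.1] T [ 0.052  1.24  -0.037] eff6 0.107 58.0
```

{"fn": "play_rows", "kwargs": {"commands": [[[0,0,0],[0,0,-2],52],[[0,0,0],[0,0,-1],52],[[0,0,0],[0,0,0],52]]}}

```text
clock: 17.78
position: [496.2, -149.1, 85.5]
eef_rot: [2.938, -1.109, -0.003]
ft_force: [-5.2, -0.0, 8.0]
gripper_width: 58.1
```

```bash
python3 st.py
```

```text
17.7833 yaw -41.35 q6 1.846 pos [ 496.2 -149.1   85.5] F [-5.2 -0.   8. ] T [ 0.122  1.245 -0.051] eff6 0.107 58.1
```

{"fn": "play_rows", "kwargs": {"commands": [[[0,0,0],[0,0,-2],52],[[0,0,0],[0,0,-1],52],[[0,0,0],[0,0,0],52]]}}

```text
clock: 18.03
position: [496.2, -149.1, 85.5]
eef_rot: [2.908, -1.185, -0.003]
ft_force: [-6.8, 0.5, 8.5]
gripper_width: 57.8
```

```bash
python3 st.py
```

```text
18.0333 yaw -44.35 q6 1.899 pos [ 496.2 -149.1   85.5] F [-6.8  0.5  8.5] T [ 0.119  1.243 -0.046] eff6 0.107 57.8
```

{"fn": "play_rows", "kwargs": {"commands": [[[0,0,0],[0,0,-2],52],[[0,0,0],[0,0,-1],52],[[0,0,0],[0,0,0],52]]}}

```text
clock: 18.28
position: [496.2, -149.0, 85.5]
eef_rot: [2.876, -1.26, -0.003]
ft_force: [-5.9, -0.4, 8.9]
gripper_width: 58.0
```

```bash
python3 st.py
```

```text
18.2833 yaw -47.33 q6 1.951 pos [ 496.2 -149.    85.5] F [-5.9 -0.4  8.9] T [0.128 1.274 0.103] eff6 0.269 58.0
```

{"fn": "play_rows", "kwargs": {"commands": [[[0,0,0],[0,0,-2],52],[[0,0,0],[0,0,-1],52],[[0,0,0],[0,0,0],52]]}}

```text
clock: 18.53
position: [496.2, -149.0, 85.5]
eef_rot: [2.842, -1.335, -0.003]
ft_force: [-5.7, 0.2, 9.0]
gripper_width: 57.6
```

```bash
python3 st.py
```

```text
18.5333 yaw -50.3 q6 2.003 pos [ 496.2 -149.    85.5] F [-5.7  0.2  9. ] T [0.002 1.254 0.314] eff6 0.455 57.6
```

Nipped: torque rises 0.2 N m per 3°. One more small step, then hold.

{"fn": "play_rows", "kwargs": {"commands": [[[0,0,0],[0,0,-1],52],[[0,0,0],[0,0,0],52]]}}

```text
clock: 18.7
position: [496.1, -149.0, 85.5]
eef_rot: [2.831, -1.359, -0.003]
ft_force: [-5.9, -0.3, 8.6]
gripper_width: 57.8
```

```bash
python3 st.py
```

```text
18.7 yaw -51.29 q6 2.02 pos [ 496.1 -149.    85.5] F [-5.9 -0.3  8.6] T [0.123 1.289 0.407] eff6 0.511 57.8
```

{"fn": "play_rows", "kwargs": {"commands": [[[0,0,0],[0,0,0],52],[[0,0,0],[0,0,0],52],[[0,0,0],[0,0,0],52]]}}

```text
clock: 18.95
position: [496.1, -149.0, 85.5]
eef_rot: [2.831, -1.358, -0.003]
ft_force: [-6.9, -0.2, 9.0]
gripper_width: 58.0
```

```bash
python3 st.py
```

```text
18.95 yaw -51.26 q6 2.019 pos [ 496.1 -149.    85.5] F [-6.9 -0.2  9. ] T [0.1   1.351 0.387] eff6 0.353 58.0
```

{"fn": "play_rows", "kwargs": {"commands": [[[0,0,0],[0,0,-1],52],[[0,0,0],[0,0,0],52],[[0,0,0],[0,0,0],52]]}}

```text
clock: 19.2
position: [496.1, -149.0, 85.5]
eef_rot: [2.819, -1.383, -0.003]
ft_force: [-5.8, -0.1, 9.7]
gripper_width: 57.6
```

```bash
python3 st.py
```

```text
19.2 yaw -52.25 q6 2.037 pos [ 496.1 -149.    85.5] F [-5.8 -0.1  9.7] T [0.106 1.274 0.444] eff6 0.43 57.6
```

{"fn": "play_rows", "kwargs": {"commands": [[[0,0,0],[0,0,0],52],[[0,0,0],[0,0,0],52],[[0,0,0],[0,0,0],52],[[0,0,0],[0,0,0],52]]}}

```text
clock: 19.53
position: [496.1, -149.0, 85.5]
eef_rot: [2.819, -1.383, -0.003]
ft_force: [-6.8, -0.2, 9.6]
gripper_width: 58.3
```

```bash
python3 st.py
```

```text
19.5333 yaw -52.25 q6 2.037 pos [ 496.1 -149.    85.5] F [-6.8 -0.2  9.6] T [0.085 1.26  0.39 ] eff6 0.417 58.3
```

{"fn": "play_rows", "kwargs": {"commands": [[[0,0,0.5],[0,0,0],62],[[0,0,0],[0,0,0],70],[[0,0,0],[0,0,0],76],[[0,0,0],[0,0,0],76]]}}

```text
clock: 19.87
position: [497.9, -149.2, 85.3]
eef_rot: [-2.82, 1.384, -0.001]
ft_force: [0.3, -0.1, 0.1]
gripper_width: 76.0
```

```bash
python3 st.py
```

```text
19.8667 yaw -52.29 q6 2.038 pos [ 497.9 -149.2   85.3] F [ 0.3 -0.1  0.1] T [-0.048  0.007 -0.005] eff6 0.001 76.0
```

{"fn": "play_rows", "kwargs": {"commands": [[[-1,0,5],[0,0,0],76],[[0,0,20],[0,0,0],76],[[0,0,30],[0,0,0],76],[[0,0,30],[0,0,0],76],[[0,0,20],[0,0,0],76]]}}

```text
clock: 20.28
position: [497.3, -149.4, 193.2]
eef_rot: [-2.82, 1.384, -0.004]
ft_force: [0.8, -1.1, 0.4]
gripper_width: 76.2
```

{"fn": "play_rows", "kwargs": {"commands": [[[-10,40,0],[0,0,0],76],[[-10,40,0],[0,0,0],76],[[-10,40,0],[0,0,0],76],[[-10,20,0],[0,0,0],76],[[0,0,0],[0,0,0],76]]}}

```text
clock: 20.7
position: [454.1, -5.6, 190.5]
eef_rot: [-2.823, 1.378, 0.003]
ft_force: [-1.0, 0.8, -0.3]
gripper_width: 75.8
```

```bash
python3 look.py 13 300,150,365,208;python3 - <<'E'
from bench import viewer
from ov import *
cv2.imwrite("pics/top13.png",viewer.get_image("top")[:,:,::-1])
Y=(0,255,255);M=(255,0,255)
P=[(p,Y) for p in plug(497,-149,78)[:1]]+[(cyl(497,-149,48,76,96),M)]
overlay(13,(300,150,365,208),P,"pics/o13.png")
E
```

```text
20.75 [455.59119443  -7.31093415 190.71065042] [-2.82270248e+00  1.37903918e+00 -1.71835489e-04] [ 0.90314968 -0.93397802 -0.08437302] [-0.03959009 -0.04107679 -0.01341697] 75.95630637481446 [-1.92536015e-01  1.16646053e-01 -3.68460906e-01  1.08557521e+00
  3.34993194e-06  2.28715627e+00]
```

View pics/o13.png

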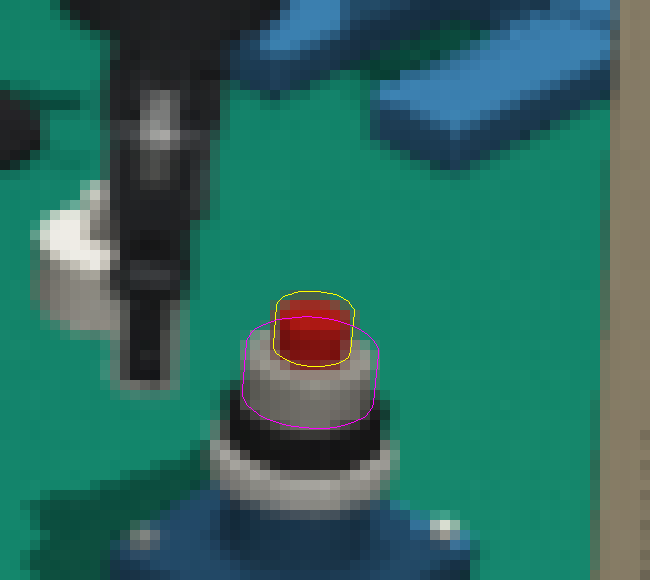

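View pics/side_13.png

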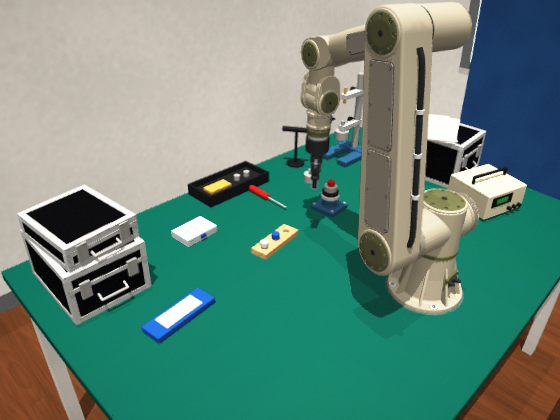

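View pics/top13.png

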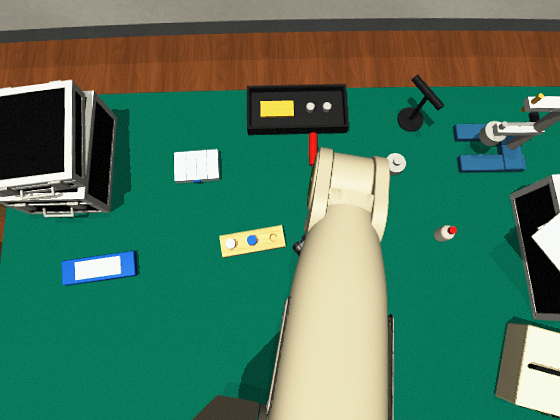

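The plug stands upright on the collar at (331,184), white and blue plugs and the other bystanders are where they were, and the arm is clear. Next I'll let the arm settle, then hand in.

{"fn": "play_rows", "kwargs": {"commands": [[[0,0,0],[0,0,0],76],[[0,0,0],[0,0,0],76],[[0,0,0],[0,0,0],76]]}}

```text
clock: 21.05
position: [457.1, -10.2, 190.2]
eef_rot: [2.819, -1.387, 0.0]
ft_force: [0.3, -0.4, -0.4]
gripper_width: 76.1
```

```bash
python3 st.py; python3 -c "
from bench import manip
print(manip.close_job())"
```

```text
21.05 yaw -52.38 q6 2.287 pos [457.1 -10.2 190.2] F [ 0.3 -0.4 -0.4] T [-0.047 -0.011  0.034] eff6 -0.003 76.1
the job is handed in; nothing more can be done
None
```

I moved the red plug from the rack into the fixture's bore, let go of it, tightened and released the lock ring, and handed the job in at about 21 s. No verdict came back.

- **Plug:** It went in without any resistance. It was slightly tilted in the grip, but it stood upright once released. A light press on the head met it at 112.0 mm, exactly the seated height, and the last side picture shows it upright on the collar.
- **Lock ring:** It turned about 53–56° before it nipped. I tightened it about 5° further, to roughly 0.45–0.5 N m, held it for over 0.3 s and let go. That puts the collet at about 0.1 rad, but this comes from the torque and angle readings only. I could not measure the collet's relaxed value after letting go.
- **Clearances:** The fingertips stayed about 5 mm above the flange by calculation, and I saw no unexplained contact force. In the last pictures nothing else looks moved; the arm hid part of the top view, and the side view filled that in.
- **Disagreement:** The side camera's calibration drew the fixture about 1 pixel too high. I relied on the top view and on touch for positions and heights. The gripper also read about 1.5–2 mm narrower than the parts it was holding.

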